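# Unlock the die safe: hold the spring catch down and draw the bolt

### The job

Unlock the small die safe that is screwed to the bench: press its red spring catch pad all the way down with one fingertip and, while you keep it down, push the black tab of the bolt with the other fingertip, away from the lid, until the bolt is fully drawn and the lid springs up. Then take the fingers away so that the catch pops up again and locks the bolt open. Do not grip or lift anything, and leave the loose things beside the safe where they lie.

Things in the scene. Friction and masses are not known exactly. Their poses are not given: they have to be found in the camera images.
- die_safe: Fixed base of the safe: dark grey plate 204 x 110 x 8 mm. Origin: centre of its underside, on the bench. x points from the bolt to the white lidded box (x +10 to +95 mm, 50 mm high shut), y left, z up. Bolt along y = -26 mm and catch pad along y = +26 mm lie in front of the box. Bar, brackets and grey frame reach 28 mm high; only tab and pad stand higher. Tab to box: 63 mm free.
- bolt_tab (a point): Centre of the top of the bolt's upright black tab, moving with the bolt. Tab: 10 mm thick along the safe's x, 24 mm wide along y, from 24 up to 56 mm above the bench. With the bolt home it is at (-58, -26, 56) mm in the safe's frame. Push its box-side (+x) face towards the safe's -x to draw the bolt.
- catch_pad (a point): Centre of the top of the red catch pad, moving with the catch. Pad: 70 mm long along the safe's x, 26 mm wide along y. Raised, it is at (-47, +26, 46) mm in the safe's frame; fully pressed its top is 36 mm above the bench. A fingertip may slide along it while pressing.
- bolt (a joint): Bolt travel, m: 0 = home (locked), 0.031 = fully drawn, hard stop; along the safe's -x. Starts at 0 to 0.001. Friction about 2 N, no spring: stays where left. With the catch up it moves only about 1.5 mm. It frees the lid after about 12 mm.
- catch (a joint): How far the catch is pressed down, m: 0 = up, 0.010 = hard stop. Its spring takes 3 N to start, 7 N fully down, and lifts it when let go. The bolt is free only with the catch more than 0.007 down: press first, then push. Part-way the bolt's lug keeps the catch down; past 0.0285 of bolt travel the catch can rise and locks the bolt open.
- lid (a joint): Opening of the clear lid, rad: 0 = shut, 0.3 = sprung up, stop. Hinge on the far (+x) edge of the box; the front edge rises about 27 mm by itself once the bolt has left the hasp.
- gel_box_c: Loose small flat box with a clear lid, 54 x 52 x 14 mm, beside the safe at its left; origin under its centre. Not to be moved.
- driver_red: Loose precision screwdriver with a red end, 109 mm long, 10 mm thick, beside the catch at the left; origin under its centre, its length along its own y. Not to be moved.
- usb_stick: Loose memory stick, black with a metal plug, 52 x 17 x 8 mm, beside the bolt at the right; origin under its centre, its length along its own y. Not to be moved.

How it is judged:
By the outcome, as a careful person would: the job done as asked, in the order asked, and still so for the second after the job is handed in, with the robot touching nothing.
It also fails if it takes over 32 s, if anything falls off the work surface, if the arm or the gripper's body presses on something with over 40 N, if the wrist force passes 120 N, or if a joint passes its speed limit or range.

### The arm

A 7-joint arm with a two-finger parallel gripper is mounted at the origin on a cart in front of the work surface, level with it; the furniture and walls round the work are solid. World frame = base frame: x ahead of the robot, y to its left, z up, the work surface at z = 0. Lengths are in m, angles in rad, forces in N, time in s.
With the tool pointing down it reaches from about 0.375 to 0.925 m from the base axis. Payload 3.1 kg.
Tool frame: the origin (TCP) lies between the finger pads; the fingertips stand 19 mm ahead of it and the grasp point (between the pads) is the TCP; z points along the fingers, y is the direction in which the jaws open and shut (so a half turn about z gives the same grasp; the last joint's range is limited). The gripper opens to 85 mm and grips with 20 to 120 N. Pads are 22 mm wide; open, the fingers measure 114 mm over their backs; the gripper's body (76 mm by 85 mm) begins 54 mm behind the grasp point. The pads swing forward as they close: fully open they stand 13 mm farther back than shut.
Start: joints at [1.151, 0.383, 0.044, 1.598, -0.018, 1.161, -0.05], TCP at [0.206, -0.617, 0.25] pointing down, gripper open.
Joint ranges: [-2.61, 2.61], [-0.41, 2.15], [-1.48, 1.57], [0, 2.5], [-1.57, 4.71], [0.05, 1.97], [-2.85, 2.85]. Speed limits (rad/s): [2.79, 2.79, 3.14, 3.14, 3.14, 3.14, 3.14].

### API

Orientations are given as a unit quaternion [x, y, z, w].
In Python, from bench import move_ptp, movel, move_j, move_gripper, pause, inverse_kinematics, read_camera, camera_params, MotionError, sign_off, look_for, tip_of, read_time_s, read_qpos, read_joint_vel, read_effort, read_eef_pos, read_tcp_rot, read_ft_force, read_ft_torque, read_finger_gap gives the robot as it stands. Calls block until the motion is done:
- move_ptp(position, orientation): joint-space move of the TCP to a pose.
- movel(position, orientation=None, speed=0.15): straight line of the TCP; orientation=None keeps the orientation; speed is the mean speed in m/s.
- move_j(angles): joint-space move.
- move_gripper(opening, effort=None): finger opening in m; effort is the grip in N (None keeps the last); returns when the fingers have stopped.
- pause(seconds).
- inverse_kinematics(position, orientation): joint angles nearest the present ones, or None.
- read_camera(name): name is "scene" or "side" or "wrist"; returns the picture (480x640x3 uint8, red, green, blue); there is no depth.
- camera_params(name): a dict with "K" (3x3 intrinsics, pixels), "camera_from_world" (4x4, takes a point from world to camera coordinates). Camera axes: x right, y down, z forward; pixel columns grow to the right and rows downward; lengths in m; the calibration is good to about 2 mm. A picture is of the moment at which its call begins: read the wrist's pose just before it. camera_params takes no time and is no camera call; for the wrist camera it gives the pose at the moment of the call.
A pose or a line that the arm cannot do raises MotionError and nothing moves.
- sign_off(): hands the job in, once; it reports no verdict.
Trained networks look in the newest picture that a camera, given by its name, has taken for a name from the list of things; names that differ only in an ending like _2 or _b are one class to them, and where a whole thing is asked for, a point or a joint stands for the part that bears it (a point fixed in the world has none). Each returns a list of dicts, best first, with "confidence" (0 to 1); they miss things now and then, are a little off and sometimes report something else, mostly with a low value. They report only what shows in the picture. A call takes as long as a camera call.
- look_for(camera, name): "at" ([column, row] in pixels, amid what is visible of it).
- tip_of(camera, name): "at" ([column, row] in pixels: a listed point, or the origin of a listed thing).
Readings, each from a call of its own:
- read_time_s(): time.
- read_qpos(): joint angles.
- read_joint_vel(): joint speeds.
- read_effort(): joint torques, N m.
- read_eef_pos(): TCP position.
- read_tcp_rot(): TCP orientation.
- read_ft_force(): force on the tool from outside, world axes, zero at the start.
- read_ft_torque(): the same for the moment, N m.
- read_finger_gap(): finger opening in m.
Only numpy, scipy, OpenCV 4.12 (cv2) and the standard library are available. Lean on these libraries where they do the work, as an engineer would, in place of code of your own. Each camera call takes 0.05 s, during which the arm holds its last target.

## Working session

There is one attempt and no reset: what is moved stays moved. The work goes in short steps, each a Python script; the robot and the scene stay as the last script left them, time stands still between calls to the robot, and variables do not carry over. Pictures are saved under pics/ and viewed, and the job is handed in when it is done.

```bash
ls; mkdir -p pics; python3 - <<'E'
from bench import *
import cv2
print(read_time_s(), read_eef_pos(), read_tcp_rot(), read_finger_gap())
for c in ["scene","side"]:
    im=read_camera(c); cv2.imwrite(f"pics/{c}0.png",im[:,:,::-1])
    p=camera_params(c); print(c,p["K"],p["camera_from_world"])
    for n in ["bolt_tab","catch_pad","die_safe"]:
        print(n,tip_of(c,n)[:2])
print(read_time_s())
E
```

```text
pics
0.0 [ 0.20529984 -0.61579707  0.24886587] [ 9.87075830e-01  1.60248478e-01 -2.81668719e-04 -1.28534441e-03] 0.08556530574144354
scene [[599.75741669   0.         311.16637552]
 [  0.         599.75741669 239.81052144]
 [  0.           0.           1.        ]] [[ 0.82634091 -0.56316097  0.00322815 -0.49028464]
 [-0.38695565 -0.57193627 -0.72329401  0.24597655]
 [ 0.40917725  0.59643828 -0.69053266  0.68098312]
 [ 0.          0.          0.          1.        ]]
bolt_tab [{'at': [272.8, 264.6], 'confidence': 0.92}]
catch_pad [{'at': [248.8, 248.6], 'confidence': 0.9}, {'at': [270.8, 268.0], 'confidence': 0.62}]
die_safe [{'at': [283.4, 263.3], 'confidence': 0.63}]
side [[535.15393904   0.         322.47206924]
 [  0.         535.15393904 244.37401555]
 [  0.           0.           1.        ]] [[-0.98956039 -0.14341005 -0.01427574  0.54892356]
 [-0.04846399  0.42441745 -0.90416872  0.10332567]
 [ 0.13572576 -0.89403769 -0.42693692  0.78048681]
 [ 0.          0.          0.          1.        ]]
bolt_tab [{'at': [361.1, 248.7], 'confidence': 0.64}]
catch_pad [{'at': [361.3, 272.3], 'confidence': 0.64}]
die_safe [{'at': [330.0, 294.6], 'confidence': 0.67}]
0.4
```

View pics/scene0.png

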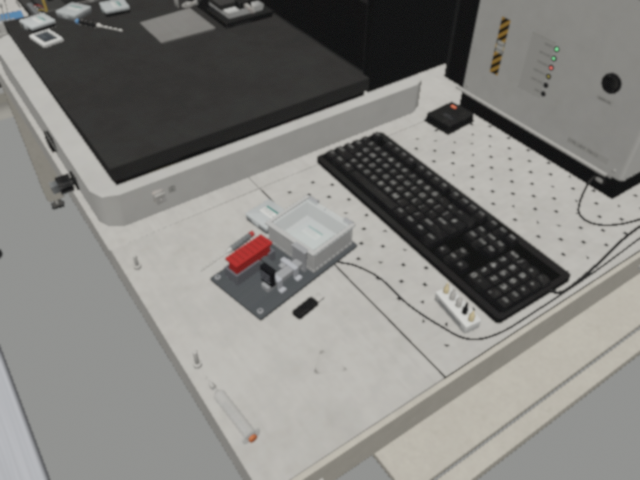

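View pics/side0.png

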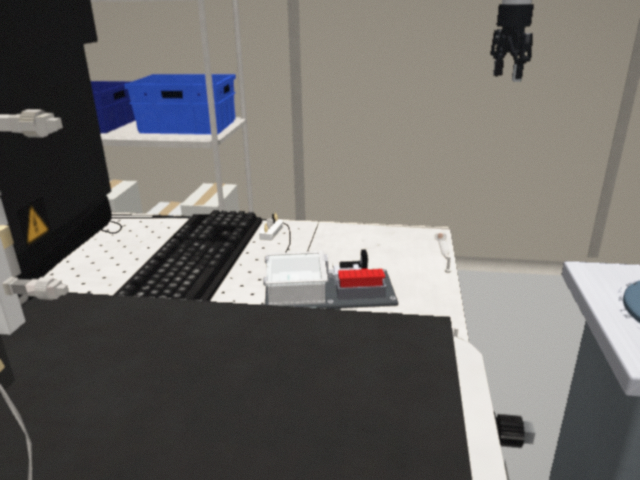

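The scene picture shows the red pad at about (249,254), the black tab at (268,274), the white box at (312,232), the USB stick at (306,308) and the driver at (242,241). The side view shows the pad at (361,277) and the tab at (364,258). Next I'll fit the safe's pose and plan a wrist look.

```bash
cat > h.py <<'E'
from bench import *
import numpy as np, cv2
from scipy.optimize import least_squares
from scipy.spatial.transform import Rotation as R
def proj(p,P):
    c=p["camera_from_world"]; q=c[:3,:3]@np.asarray(P)+c[:3,3]; u=p["K"]@q; return u[:2]/u[2]
def ray_z(p,uv,z):
    c=p["camera_from_world"]; Rm=c[:3,:3]; o=-Rm.T@c[:3,3]
    d=Rm.T@np.linalg.solve(p["K"],[uv[0],uv[1],1]); return o+d*(z-o[2])/d[2]
def s2w(s,P): # s=(x,y,yaw)
    c,n=np.cos(s[2]),np.sin(s[2]); return np.array([s[0]+c*P[0]-n*P[1], s[1]+n*P[0]+c*P[1], P[2]])
PT={"bolt_tab":(-.058,-.026,.056),"catch_pad":(-.047,.026,.046),"die_safe":(0,0,0)}
def fit(obs,s0):
    f=lambda s: np.concatenate([w*(proj(p,s2w(s,P))-uv) for p,P,uv,w in obs])
    r=least_squares(f,s0,loss="soft_l1"); return r.x,f(r.x)
E
python3 - <<'E'
from h import *
a=camera_params("scene"); b=camera_params("side")
print(ray_z(a,(272.8,264.6),.056),ray_z(a,(248.8,248.6),.046),ray_z(a,(283.4,263.3),0))
print(ray_z(b,(361.1,248.7),.056),ray_z(b,(361.3,272.3),.046),ray_z(b,(330,294.6),0))
s0=(*ray_z(a,(283.4,263.3),0)[:2],0)
obs=[(a,PT["bolt_tab"],(272.8,264.6),1),(a,PT["catch_pad"],(248.8,248.6),1),(a,PT["die_safe"],(283.4,263.3),.5),
(b,PT["bolt_tab"],(361.1,248.7),1),(b,PT["catch_pad"],(361.3,272.3),1),(b,PT["die_safe"],(330,294.6),.5)]
s,r=fit(obs,s0);print(s,r.round(1))
E
```

```text
[ 0.50207613 -0.0399753   0.056     ] [0.49501379 0.01493764 0.046     ] [0.54317121 0.00070244 0.        ]
[ 0.49783606 -0.05074314  0.056     ] [0.49246763 0.01130268 0.046     ] [0.5417725  0.00606569 0.        ]
[0.54572166 0.00302739 0.34543202] [-0.9  1.1 -0.2  2.   0.3 -0.8 -1.8  2.5 -0.2  0.1 -1.1 -0.6]
```

```bash
python3 - <<'E'
from h import *
p=camera_params("wrist"); c=p["camera_from_world"]
Rt=R.from_quat(read_tcp_rot()).as_matrix(); t=read_eef_pos()
o=-c[:3,:3].T@c[:3,3]
print("cam in tool",Rt.T@(o-t), "axes in tool\n",(Rt.T@c[:3,:3].T).round(3)); print(p["K"])
s=np.array([0.5457,0.003,0.345])
q=(R.from_euler("z",s[2])*R.from_euler("x",np.pi)).as_quat(); print(q)
P=s2w(s,(-.045,0,.22)); print(P, inverse_kinematics(P,q))
for n,v in PT.items():print(n)
E
```

```text
cam in tool [ 0.07083189 -0.00082502 -0.12455884] axes in tool
 [[ 0.001 -0.96  -0.278]
 [ 1.     0.001  0.   ]
 [ 0.    -0.278  0.96 ]]
[[410.37583414   0.         311.37946428]
 [  0.         410.37583414 242.82087862]
 [  0.           0.           1.        ]]
[9.85158732e-01 1.71645780e-01 1.05102727e-17 6.03235744e-17]
[ 0.5033516  -0.01221885  0.22      ] [ 0.47585401  0.18387483 -0.57987244  1.9515575   0.11651912  1.03867739
 -1.38136554]
bolt_tab
catch_pad
die_safe
```

```bash
python3 - <<'E'
from h import *
s=np.array([0.5457,0.003,0.345])
q=(R.from_euler("z",s[2])*R.from_euler("x",np.pi)).as_quat()
move_ptp(s2w(s,(-.035,0,.2)),q); print(read_time_s())
move_gripper(.038,60); print(read_time_s(),read_finger_gap(),read_eef_pos(),read_ft_force())
p=camera_params("wrist"); im=read_camera("wrist"); cv2.imwrite("pics/w1.png",im[:,:,::-1])
np.savez("w1.npz",K=p["K"],camera_from_world=p["camera_from_world"])
for n in PT:
    d=tip_of("wrist",n)[:2]; print(n,d,proj(p,s2w(s,PT[n])), d and ray_z(p,d[0]["at"],PT[n][2]))
print(read_time_s())
E
```

```text
2.825
3.35 0.038272205673809304 [ 0.51275535 -0.0088569   0.19998997] [0.23987494 0.43922242 0.23016606]
bolt_tab [{'at': [342.4, 270.9], 'confidence': 0.83}, {'at': [320.2, 173.5], 'confidence': 0.16}] [350.10071018 265.13481657] [ 0.4941456  -0.03759001  0.056     ]
catch_pad [{'at': [272.1, 242.0], 'confidence': 0.93}] [275.81432416 245.71355907] [0.49438328 0.01490633 0.046     ]
die_safe [{'at': [317.7, 172.1], 'confidence': 0.61}] [312.48789299 171.54931207] [ 0.54668332 -0.00099073  0.        ]
3.55
```

View pics/w1.png

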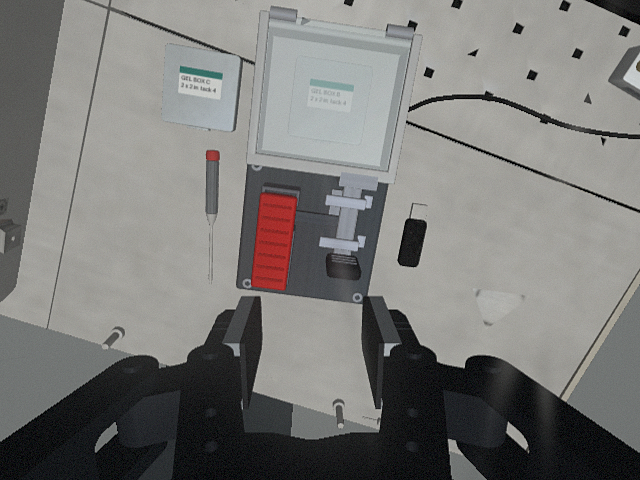

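The wrist picture shows the pad spanning (252–297, 192–291), the tab top at about (343,270), the box front edge running (247,163)–(394,182), and the plate corners near (237,288) and (364,303). The safe is turned slightly relative to the tool. I'll zoom in to refine.

```bash
python3 - <<'E'
import cv2
im=cv2.imread("pics/w1.png")[150:310,225:425]
cv2.imwrite("pics/w1z.png",cv2.resize(im,None,fx=3.75,fy=3.75,interpolation=cv2.INTER_CUBIC))
E
```

```text
(no output)
```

View pics/w1z.png

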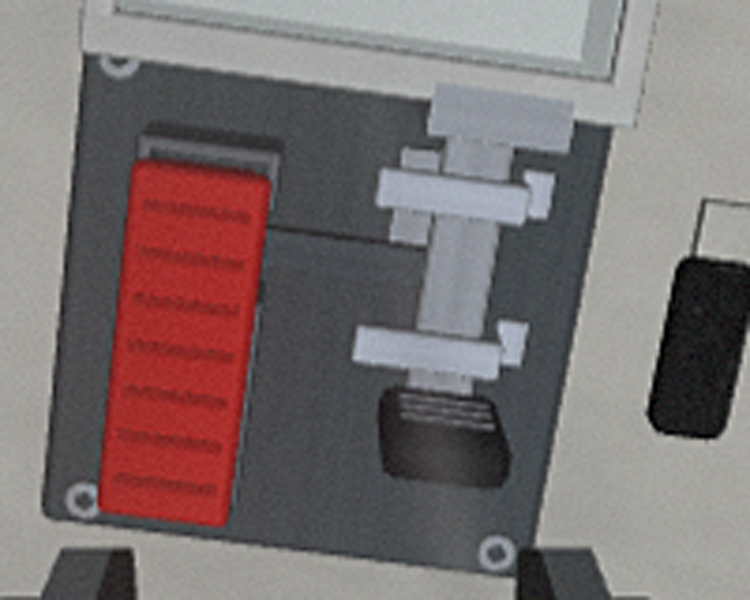

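```bash
python3 - <<'E'
from h import *
p=dict(np.load("w1.npz"))
z=lambda u,v:(225+u/3.75,150+v/3.75)
obs=[(p,(-.012,.039,.046),z(134,160)),(p,(-.012,.013,.046),z(271,178)),(p,(-.082,.013,.046),z(228,526)),(p,(-.082,.039,.046),z(98,510)),
(p,(-.102,.055,.008),z(43,519)),(p,(-.102,-.055,.008),z(533,577)),
(p,PT["bolt_tab"],(342.4,270.9)),(p,PT["catch_pad"],(272.1,242.0))]
obs=[(*o,1) for o in obs]
s,r=fit(obs,(0.5457,.003,.345));print(s,r.reshape(-1,2).round(1))
im=cv2.imread("pics/w1.png")
def box(x0,x1,y0,y1,zz,col):
    P=[(x0,y0,zz),(x1,y0,zz),(x1,y1,zz),(x0,y1,zz)]
    cv2.polylines(im,[np.int32([proj(p,s2w(s,a))*8 for a in P])],True,col,1,cv2.LINE_AA,3)
box(-.082,-.012,.013,.039,.046,(0,255,0));box(-.102,.102,-.055,.055,.008,(255,0,255));box(-.063,-.053,-.038,-.014,.056,(0,255,255));box(.01,.095,-.0425,.0425,.05,(255,255,0))
cv2.imwrite("pics/w1o.png",cv2.resize(im[0:320,160:460],None,fx=1.87,fy=1.87))
E
```

```text
[ 0.54568273 -0.00116448  0.21926507] [[-1.3 -1.2]
 [ 0.  -1.2]
 [ 0.3  0.2]
 [-0.5  0.3]
 [-0.6  0.5]
 [-0.4  0.4]
 [ 2.4 -0. ]
 [ 1.1  0.7]]
```

View pics/w1o.png

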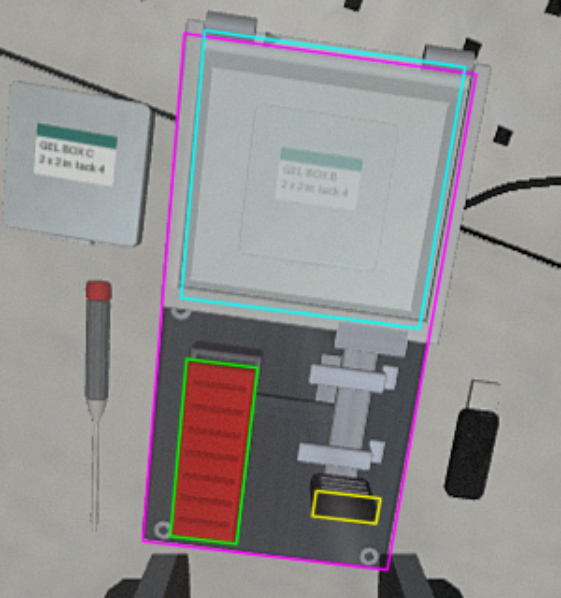

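```bash
cat >> h.py <<'E'
S=np.array([0.54568,-0.00116,0.2193])
Q=(R.from_euler("z",S[2])*R.from_euler("x",np.pi)).as_quat()
def tcp_s():
    d=read_eef_pos()-np.array([S[0],S[1],0]); return R.from_euler("z",-S[2]).apply(d)
def f_s(): return R.from_euler("z",-S[2]).apply(read_ft_force())
E
python3 - <<'E'
from h import *
X=-.034
movel(s2w(S,(X,0,.085)),Q,speed=.12)
f0=f_s(); np.save("f0.npy",f0); print(read_time_s(),tcp_s().round(4),f0.round(2))
for z in np.arange(.077,.049,-.002):
    movel(s2w(S,(X,0,z)),speed=.03)
    f=f_s()-f0; print(round(z,4),tcp_s().round(4),f.round(2),round(read_time_s(),2))
    if f[2]>8.5 or abs(f[:2]).max()>8: break
im=read_camera("wrist"); cv2.imwrite("pics/w2.png",im[:,:,::-1])
E
```

```text
4.6583 [-0.0332 -0.0001  0.0857] [-0.15 -0.6  -0.43]
0.077 [-0.0342 -0.      0.0768] [1.08 1.13 0.04] 5.08
0.075 [-0.0341  0.      0.0749] [-0.1   0.53  0.45] 5.33
0.073 [-0.0341  0.      0.0728] [-0.4   2.    0.91] 5.58
0.071 [-0.0341  0.      0.0709] [-0.37  1.31  0.58] 5.83
0.069 [-0.0341  0.      0.0689] [-0.07  0.4  -0.01] 6.08
0.067 [-0.0341  0.      0.0669] [-0.    1.11 -0.71] 6.33
0.065 [-0.0341  0.      0.0648] [0.09 0.94 0.3 ] 6.58
0.063 [-0.0337 -0.      0.0633] [-0.75  0.93  2.82] 6.83
0.061 [-0.0337 -0.      0.0612] [0.01 0.61 3.98] 7.08
0.059 [-0.0337  0.      0.0591] [0.   0.55 4.57] 7.33
0.057 [-0.0337 -0.      0.0572] [0.03 1.3  5.64] 7.58
0.055 [-0.0337 -0.      0.0553] [-1.08  1.44  7.65] 7.83
0.053 [-0.0337  0.      0.0537] [-2.07  0.76  8.94] 8.07
```

View pics/w2.png

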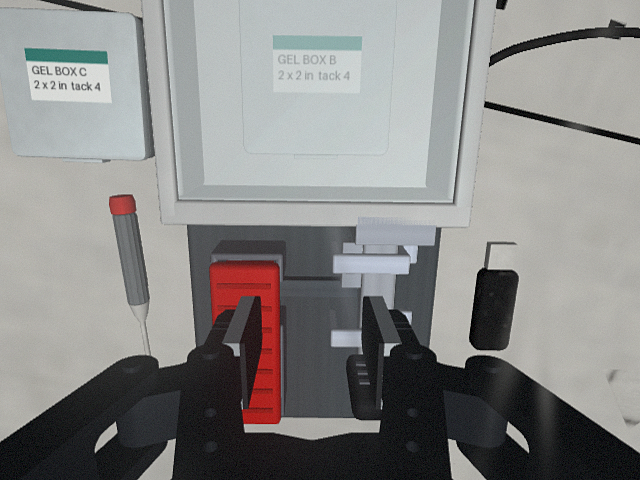

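The left finger sits on the red pad at about (245,350). The right finger stands box-side of the tab, which shows at about (360,385). The force curve puts first contact at TCP z≈0.0645 and the hard stop at about 0.0545. I'll press slightly harder, then push.

```bash
python3 - <<'E'
from h import *
f0=np.load("f0.npy"); X=-.034
for z in (.052,.051):
    movel(s2w(S,(X,0,z)),speed=.03)
    f=f_s()-f0; print(z,tcp_s().round(4),f.round(2),round(read_time_s(),2))
    if f[2]>13: break
def go(x,sp):
    movel(s2w(S,(x,0,z)),speed=sp); f=f_s()-f0
    print(round(x,4),tcp_s().round(4),f.round(2),round(read_time_s(),2)); return f
for x in (-.038,-.042,-.046,-.052,-.058,-.064,-.068,-.070,-.072,-.074):
    f=go(x,.04)
    if f[0]>16 or f[2]<5 or f[2]>30: print("stop"); break
im=read_camera("wrist"); cv2.imwrite("pics/w3.png",im[:,:,::-1])
im=read_camera("scene"); cv2.imwrite("pics/s3.png",cv2.resize(im[180:340,180:400,::-1],None,fx=3.6,fy=3.6))
E
```

```text
0.052 [-0.0336  0.0001  0.0535] [-3.66  0.74 14.59] 8.38
-0.038 [-0.0347 -0.      0.0537] [2.12 0.51 6.92] 8.62
-0.042 [-0.0375 -0.0001  0.054 ] [3.74 0.19 6.85] 8.88
-0.046 [-0.0412 -0.0001  0.0541] [2.89 0.86 6.44] 9.12
-0.052 [-0.0462 -0.0001  0.0545] [5.89 0.92 7.78] 9.43
-0.058 [-0.0518 -0.0001  0.0546] [5.31 0.37 7.32] 9.72
-0.064 [-0.0577 -0.0001  0.0547] [5.08 0.77 7.87] 10.03
-0.068 [-0.0616 -0.0001  0.0547] [5.46 0.77 7.43] 10.28
-0.07 [-0.0632 -0.      0.0547] [5.52 0.82 8.07] 10.53
-0.072 [-0.0651 -0.      0.0548] [5.78 1.21 7.65] 10.78
-0.074 [-0.0671 -0.      0.0547] [4.86 1.5  7.69] 11.03
```

View pics/w3.png

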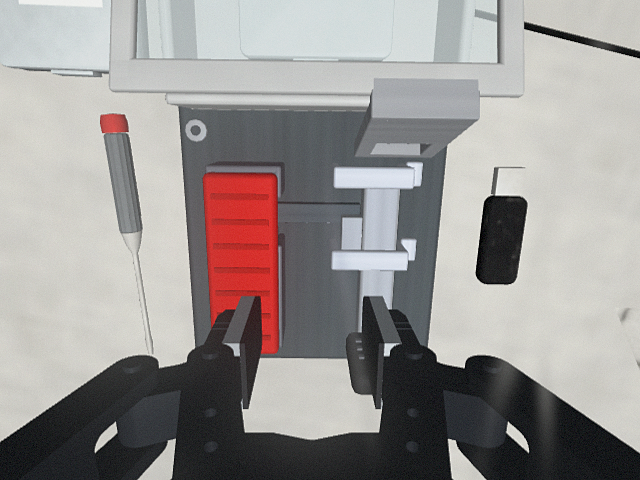

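View pics/s3.png

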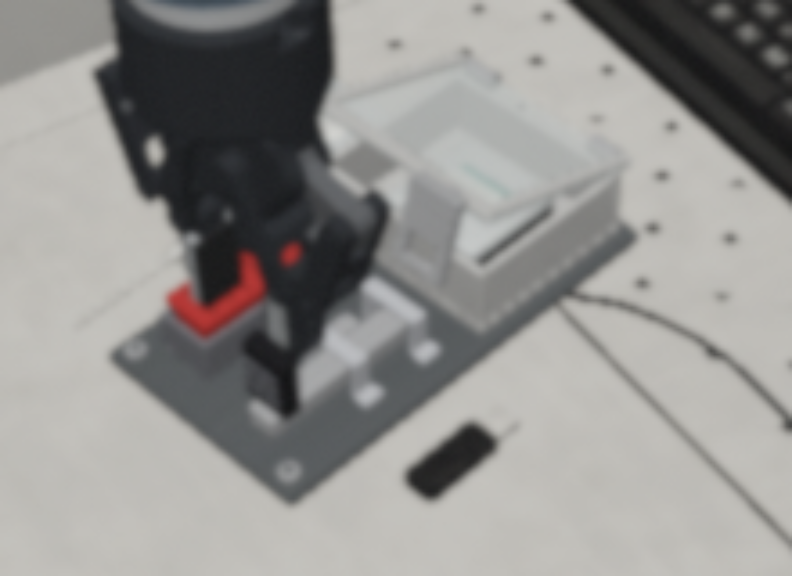

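The lid is up (front edge at about (430,170) in the scene crop) and the left finger is still on the pad. The bolt isn't at its stop yet, because the x force hasn't risen. I'll keep pushing.

```bash
python3 - <<'E'
from h import *
f0=np.load("f0.npy"); z=.052
px=tcp_s()[0]
for x in np.arange(-.077,-.095,-.002):
    movel(s2w(S,(x,0,z)),speed=.03); f=f_s()-f0; t=tcp_s()
    print(round(x,4),t.round(4),f.round(2),round(read_time_s(),2))
    if f[0]>14 or abs(t[0]-px)<.0004 or f[2]<5: print("stop");break
    px=t[0]
im=read_camera("wrist"); cv2.imwrite("pics/w4.png",im[:,:,::-1])
im=read_camera("scene"); cv2.imwrite("pics/s4.png",cv2.resize(im[180:340,180:400,::-1],None,fx=3.6,fy=3.6))
p=camera_params("scene"); print(tip_of("scene","bolt_tab")[:2], [proj(p,s2w(S,(-.058-d,-.026,.056))).round(1) for d in (0,.0285,.031)])
E
```

```text
-0.077 [-0.0702 -0.      0.0547] [6.17 0.38 7.36] 11.38
-0.079 [-0.0722 -0.0001  0.0547] [6.45 1.51 7.49] 11.62
-0.081 [-0.074  -0.      0.0547] [6.69 0.65 7.66] 11.88
-0.083 [-0.0742 -0.      0.0549] [9.32 1.27 3.45] 12.12
stop
[{'at': [251.2, 276.7], 'confidence': 0.56}] [array([267.9, 266.4]), array([252.6, 277.6]), array([251.2, 278.5])]
```

View pics/w4.png

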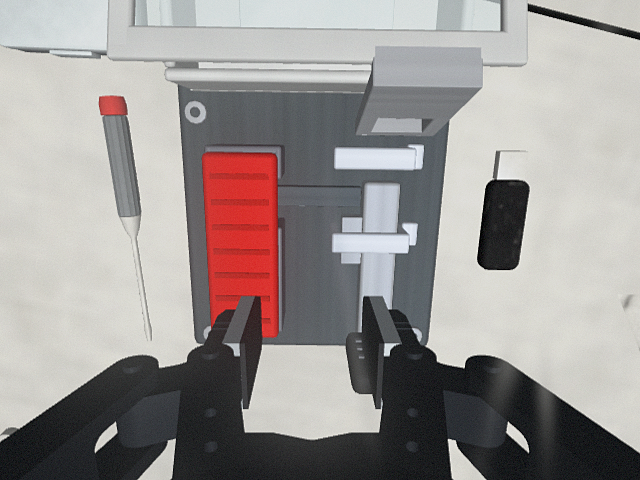

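TCP x has stalled at -0.0742 (32 mm after contact at about -0.042) with the force rising. The tab detection at (251.2,276.7) also matches 0.031 travel. I'll push once more to confirm the stop, then back off and lift.

```bash
python3 - <<'E'
from h import *
f0=np.load("f0.npy")
def st(l): print(l,tcp_s().round(4),(f_s()-f0).round(2),round(read_time_s(),2))
movel(s2w(S,(-.086,0,.0515)),speed=.03); st("push")
movel(s2w(S,(-.068,0,.0515)),speed=.04); st("back")
movel(s2w(S,(-.066,0,.075)),speed=.06); st("up")
movel(s2w(S,(-.050,0,.20)),speed=.12); st("clear")
im=read_camera("wrist"); cv2.imwrite("pics/w5.png",im[:,:,::-1])
p=camera_params("wrist")
print(tip_of("wrist","bolt_tab")[:2],[proj(p,s2w(S,(-.058-d,-.026,.056))).round(1) for d in (0,.0285,.031)])
print(tip_of("wrist","catch_pad")[:2],[proj(p,s2w(S,(-.047,.026,h))).round(1) for h in (.046,.036)])
for n in ("gel_box_c","driver_red","usb_stick"):
    q=dict(np.load("w1.npz")); d=tip_of("wrist",n)[:1]; print(n,d, d and ray_z(p,d[0]["at"],0))
im=read_camera("side"); cv2.imwrite("pics/d5.png",cv2.resize(im[220:320,250:410,::-1],None,fx=5,fy=5))
E
```

```text
push [-0.0743  0.0001  0.0551] [12.22  0.38 -0.25] 12.53
back [-0.0736  0.0005  0.0523] [-14.11   1.89  29.01] 13.12
up [-0.0657 -0.0001  0.0749] [-0.21  0.39  0.3 ] 13.67
clear [-5.080e-02  1.000e-04  1.991e-01] [-0.26 -0.65  0.7 ] 14.87
[{'at': [347.6, 283.3], 'confidence': 0.91}] [array([351.3, 242.9]), array([350.1, 282.1]), array([350. , 285.4])]
[{'at': [275.7, 223.6], 'confidence': 0.9}] [array([275.5, 223.6]), array([276.7, 220.3])]
gel_box_c [{'at': [185.6, 79.1], 'confidence': 0.71}] [0.57503924 0.10140369 0.        ]
driver_red [{'at': [217.8, 205.9], 'confidence': 0.84}] [4.86527532e-01 6.35241111e-02 5.55111512e-17]
usb_stick [{'at': [416.5, 204.1], 'confidence': 0.65}] [ 0.5226721  -0.09112811  0.        ]
```

View pics/w5.png

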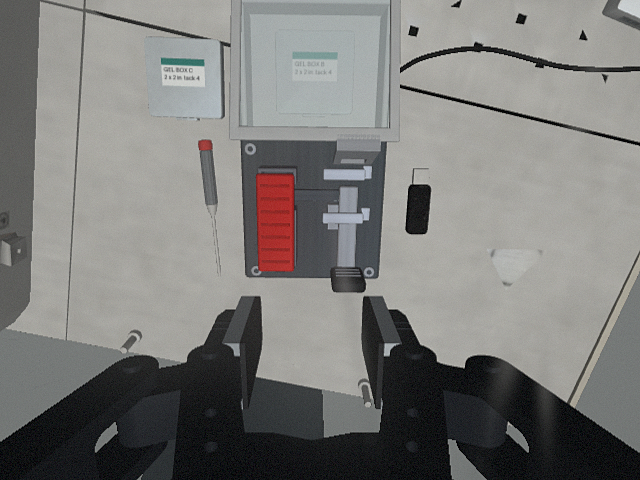

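View pics/d5.png

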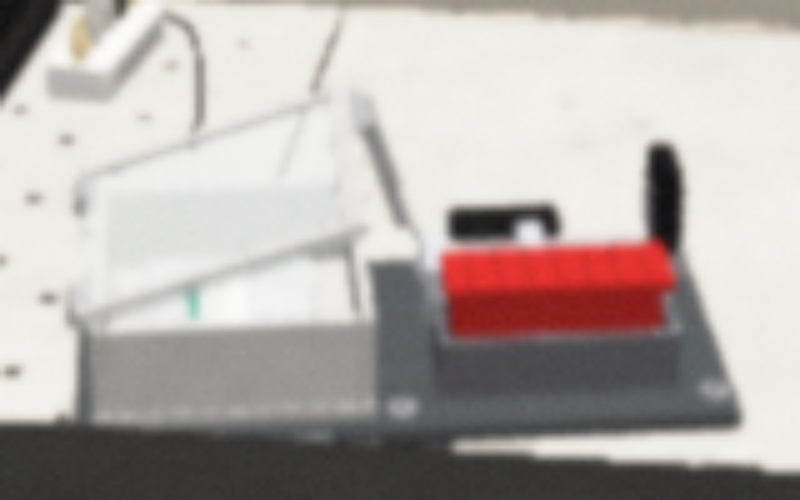

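The wrist view shows the tab top at (347.6,283.3) against a predicted 282–285 for fully drawn. The pad is at (275.7,223.6), matching the raised height, and the side view shows the pad up and the lid sprung open. Next is a check of the loose items against the first picture, then I'll hand in.

```bash
python3 - <<'E'
from h import *
p=dict(np.load("w1.npz")); c=camera_params("wrist")
for n,a,b in (("driver red end",(212,155),(205,145)),("driver tip",(211,283),(220,275)),("usb",(411,242),(418,209)),("gel label",(200,83),(183,73))):
    print(n,ray_z(p,a,.008)[:2].round(4),ray_z(c,b,.008)[:2].round(4))
sign_off(); print(read_time_s())
E
```

```text
driver red end [0.5324 0.079 ] [0.5331 0.0789]
driver tip [0.4322 0.0512] [0.4327 0.0515]
usb [ 0.5206 -0.0901] [ 0.5212 -0.0912]
gel label [0.5786 0.1012] [0.5795 0.1017]
the job is handed in; nothing more can be done
the job is handed in; nothing more can be done
```

The safe is unlocked: the bolt is fully drawn, the lid has sprung up, and the catch is up again and locks the bolt open. I handed the job in at about 15 s of robot time.

I pressed the red pad to its hard stop with the left fingertip. Keeping it down, I pushed the tab with the right fingertip until the bolt stopped, after about 32 mm of tool travel. Then I backed off and lifted clear.

**Last checks:**
- **Bolt:** the tab's position matches a bolt travel of about 0.03 m, near the 0.031 hard stop.
- **Catch:** the pad is at its raised height.
- **Lid:** it stands open in the side view.
- **Loose things:** the driver, USB stick and gel box are where they were, within about 1 mm.

**Forces and early estimates:**
- **Pressing force:** at the end of the push the downward force reading fell to about zero. The fingertip height still showed the pad about 9 mm down, so friction on the tab was probably carrying the load.
- **Backing off:** the fingertip briefly stuck on the pad, with readings up to about 29 N down and 14 N sideways.
- **Safe angle:** my first estimate of the safe's angle, from the two fixed cameras, was about 7° off. I corrected it from the wrist camera before touching anything.

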